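# Wedge the support carriage into the bend-test bed

### The job

Set up the bend-test fixture: put the loose roller-support carriage on the grey bed's landing, yellow-striped narrow end leading, and slide it into the dovetail way until it wedges tight and stays tight when you let go. Push it home by feel with a firm but moderate push, never with brute force, and leave the brass weight, the sample pot and the test specimen where they are.

Things in the scene. Friction and masses are not known exactly. Their poses are not given: they have to be found in the camera images.
- carriage: Loose support carriage, 0.33-0.51 kg, upright on the bench. Steel dovetail foot 56 mm long (x -28 to 28), 14 high; left flank (+y) straight, right one tapered 1:10: underside y -28.8 to 26 mm at the rear, -23.2 to 26 at the narrow front (+x, yellow stripe on top). Flanks lean 25 deg inward going up. Blue web on the foot's middle, roller on top. Origin: middle of the underside, below the web; z up.
- web (a point): Middle of the carriage's blue upright web, 37 mm above the carriage's underside, straight above its origin. The web is 16 mm thick (carriage x), 30 mm wide (y) and reaches from 14 to 60 mm above the underside; the roller above it is 12 mm thick, 38 mm long along y, top at 70 mm. Axes as the carriage.
- bed: Fixed grey bed plate, 225 mm (x -105 to 120) x 124 mm (y), 12 mm thick. Origin on its underside at bench level, on the line the carriage's origin travels; the carriage slides in along +x. The way runs from x = -30 to 50 mm between the steel rail (left, +y) and the brass gib (right), which both lean 25 deg over it, tops up to 30 mm above the bench. A fixed twin support, 82 mm high, stands at x = 103.
- mouth (a point): Wide mouth of the way, on the plate's upper face, at bed x = -30, y = 0, z = 12 mm; axes as the bed. Before it (bed x -105 to -30) lies the flat bare landing to set the carriage on; the foot cannot go into the way from above. At the mouth the foot's narrow end has 5 to 7.5 mm play across; the play runs out as it slides in. Friction in the way 0.2 to 0.3, on the web about 0.6.
- rail: Fixed straight steel rail, 80 mm long, left of the way; undercut face at bed y = 26 mm on the plate. Against it the carriage has bed y = 0, z = 12 mm, parallel axes. Opposite, the fixed brass gib converges 1:10; its setting varies 1.2 mm and is not measured: the carriage is tight at bed x from -6 to 18 mm, to be felt. Push 10 to 20 N along x to wedge it; above 25 N is too much. Origin, axes: the bed's.
- weight: Bystander: brass calibration weight, 48 mm diameter, 57 mm tall with a knob. Origin: centre of its underside.
- pot: Bystander: small closed sample pot with a red cap, 44 mm diameter, 52 mm tall. Origin: centre of its underside.
- specimen: Bystander: flat aluminium dog-bone test specimen, 120 x 26 x 6 mm, long along its x. Origin: centre of its underside.
Things that resemble listed ones, but are neither listed nor needed, are in the scene too. What is shaped like the carriage but brown is not meant.

How it is judged:
On the way, in this order (a step that is already met when the one before it is completed fails the run):
1. the carriage's foot has entered the way from the mouth, flat on the bed plate, narrow end first (x of carriage in the frame of bed between -0.05 and 0.02 m and y of carriage in the frame of bed between -0.008 and 0.005 m and z of carriage in the frame of bed between 0.008 and 0.016 m and angle between the x axis of carriage and the x axis of bed, either way round below 0.15 rad), for 0.1 s.
2. the carriage is wedged: deep in the way and pressing on the rail with more than 6 N (x of carriage in the frame of bed above -0.012 m and contact force between carriage and rail above 6 N), for 0.2 s.
At the end, for the whole second after the job is handed in: The carriage sits in the way, flat on the bed plate (within 3 mm), against the left rail (within 3 mm across, 0.06 rad), at x between -12 and +24 mm in the bed's frame, at rest, released, and still wedged: it presses on the rail with more than 6 N (all of step 2 and x of carriage in the frame of bed below 0.024 m and y of carriage in the frame of bed between -0.003 and 0.003 m and z of carriage in the frame of bed between 0.009 and 0.015 m and angle between the x axis of carriage and the x axis of bed, either way round below 0.06 rad and linear speed of carriage below 0.01 m/s); the robot touches nothing.
It fails at once if the carriage presses on the rail with more than 25 N (brute force) (contact force between carriage and rail above 25 N).
It fails at once if the brass weight is moved by more than 15 mm (distance of weight from where it was at the start of the episode above 0.015 m).
It fails at once if the sample pot is moved by more than 15 mm (distance of pot from where it was at the start of the episode above 0.015 m).
It fails at once if the specimen is moved by more than 15 mm (distance of specimen from where it was at the start of the episode above 0.015 m).
It also fails if it takes over 51 s, if anything falls off the work surface, if the arm or the gripper's body presses on something with over 40 N, if the wrist force passes 120 N, or if a joint passes its speed limit or range.

### The arm

A 6-joint arm with a two-finger parallel gripper is mounted at the origin on the work surface. World frame = base frame: x ahead of the robot, y to its left, z up, the work surface at z = 0. Lengths are in m, angles in rad, forces in N, time in s.
With the tool pointing down it reaches from about 0.3 to 0.825 m from the base axis. Payload 5.4 kg.
Tool frame: the origin (TCP) lies at the very end of the fingers, on their centre line; the grasp point (between the pads) lies 19 mm behind it; z points along the fingers, y is the line along which they close (so a half turn about z gives the same grasp; the last joint's range is limited). The gripper opens to 92 mm and grips with 3 to 60 N. Pads are 20 mm wide; open, the fingers measure 128 mm over their backs; the gripper's body (75 mm by 189 mm) begins 69 mm behind the grasp point.
Start: joints at [1.078, 0.158, 1.597, -0, 1.386, -0.21], TCP at [0.16, 0.552, 0.215] pointing down, gripper open.
Joint ranges: [-2.91, 2.91], [-0.94, 2.29], [0.18, 2.7], [-1.29, 4.43], [0.17, 2.64], [-3, 3]. Speed limits (rad/s): [2.57, 2.57, 3.14, 3.14, 3.14, 3.14].

### API

Orientations are given as a rotation vector (axis times angle).
In Python, from workcell import bot gives the robot as it stands. Calls block until the motion is done:
- bot.goto(position, orientation): joint-space move of the TCP to a pose.
- bot.line_to(position, rot=None, max_speed=0.15): straight line of the TCP; rot=None keeps the orientation; max_speed is the mean speed in m/s.
- bot.set_joints(angles): joint-space move.
- bot.set_gripper(opening, newtons=None): opening from 0.0 (shut) to 1.0 (fully open); newtons is the grip in N (None keeps the last); returns when the fingers have stopped.
- bot.hold(seconds).
- bot.inverse_kinematics(position, orientation): joint angles nearest the present ones, or None.
- bot.read_camera(name): name is "side" or "top"; returns a dict with "pixels" (420x560x3 uint8, blue, green, red), "fx", "fy", "cx", "cy" (pixels), "k1" (the pictures are not rectified: a ray, as slopes to the right and down, at radius r is drawn at 1 + k1 r^2 times it, then the intrinsics apply), "R" (3x3) and "t" (3): a world point X has camera coordinates R X + t. Camera axes: x right, y down, z forward; pixel columns grow to the right and rows downward; lengths in m; the calibration is good to about 2 mm. A picture is of the moment at which its call begins. There is no depth.
A pose or a line that the arm cannot do raises bot.MotionError and nothing moves.
- bot.job_done(): hands the job in; it is judged then, once.
Readings, each from a call of its own:
- bot.current_clock(): time.
- bot.current_joints(): joint angles.
- bot.current_joint_vel(): joint speeds.
- bot.current_effort(): joint torques, N m.
- bot.current_ee_pos(): TCP position.
- bot.current_tool_rot(): TCP orientation.
- bot.current_contact_force(): force on the tool from outside, world axes, zero at the start.
- bot.current_ft_torque(): the same for the moment, N m.
- bot.current_opening(): opening from 0.0 (shut) to 1.0 (fully open).
- bot.current_grip_force(): force on a finger pad.
Only numpy, scipy, OpenCV 4.12 (cv2) and the standard library are available. Lean on these libraries where they do the work, as an engineer would, in place of code of your own. Each camera call takes 0.05 s, during which the arm holds its last target. There are 200 camera calls.

## Working session

There is one attempt and no reset: what is moved stays moved. The work goes in short steps, each a Python script; the robot and the scene stay as the last script left them, time stands still between calls to the robot, and variables do not carry over. Pictures are saved under pics/ and viewed, at most 10 in all, crops included, and the job is handed in when it is done.

```bash
mkdir -p pics; cat > h.py <<'E'
import numpy as np, cv2
from workcell import bot
def cam(n):
    c=bot.read_camera(n); c['R']=np.array(c['R']);c['t']=np.array(c['t']);return c
def rays(c,px):
    K=np.array([[c['fx'],0,c['cx']],[0,c['fy'],c['cy']],[0,0,1.]])
    n=cv2.undistortPoints(np.array(px,float).reshape(-1,1,2),K,np.array([c['k1'],0,0,0,0.])).reshape(-1,2)
    d=np.c_[n,np.ones(len(n))]@c['R']; return -c['R'].T@c['t'],d
def plane(c,px,z):
    o,d=rays(c,px); return o+d*((z-o[2])/d[:,2])[:,None]
def proj(c,X):
    K=np.array([[c['fx'],0,c['cx']],[0,c['fy'],c['cy']],[0,0,1.]])
    return cv2.projectPoints(np.array(X,float).reshape(-1,1,3),cv2.Rodrigues(c['R'])[0],c['t'],K,np.array([c['k1'],0,0,0,0.]))[0].reshape(-1,2)
E
python3 - <<'E'
from h import *
for n in('top','side'):
    c=cam(n); cv2.imwrite(f'pics/{n}0.png',c['pixels']); print(n,c['fx'],c['k1'],-c['R'].T@c['t'],c['R'][2])
print(bot.current_clock(),bot.current_tool_rot())
E
```

```text
top 439.85220059845483 -0.034513519622976926 [ 0.44292855 -0.10938545  1.00163018] [ 0.11648462 -0.01887615 -0.9930131 ]
side 501.7152853879497 -0.18779154085864067 [ 0.5373089  -0.9913189   0.73351799] [ 0.03380518  0.80113381 -0.59752977]
0.1 [-4.42640910e-01 -3.10969054e+00  2.50568670e-03]
```

View pics/top0.png

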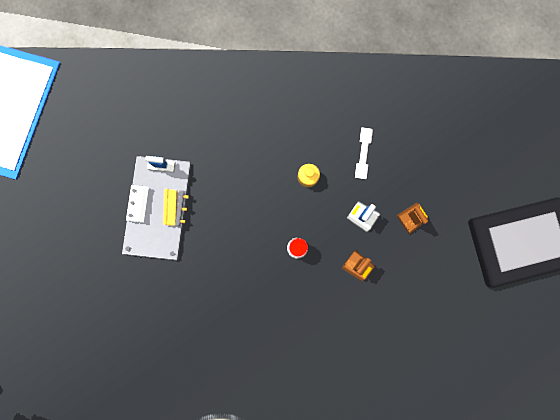

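View pics/side0.png

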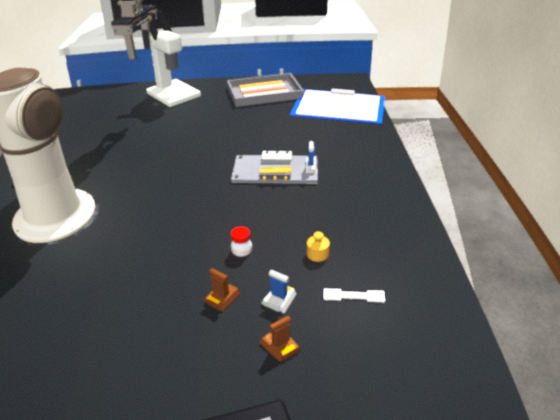

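Top view: the wanted carriage is white and blue at (363,216). The brown look-alikes are at (358,265) and (413,217). The bed is at (157,208), with its fixed twin support at (160,163). The weight is at (309,175), the pot at (297,248) and the specimen at (363,153). I'll check the choice in one composite crop.

```bash
python3 - <<'E'
from h import *
t=cv2.imread('pics/top0.png');s=cv2.imread('pics/side0.png')
f=lambda im,x,y,w,h,W,H:cv2.resize(im[y:y+h,x:x+w],(W,H),interpolation=cv2.INTER_CUBIC)
a=np.hstack([f(t,340,194,50,50,300,300),f(s,255,262,50,50,300,300)])
b=np.hstack([f(t,115,150,80,115,209,300),f(s,225,135,104,80,391,300)])
cv2.imwrite('pics/crop.png',np.vstack([a,b]))
E
```

```text
(no output)
```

View pics/crop.png

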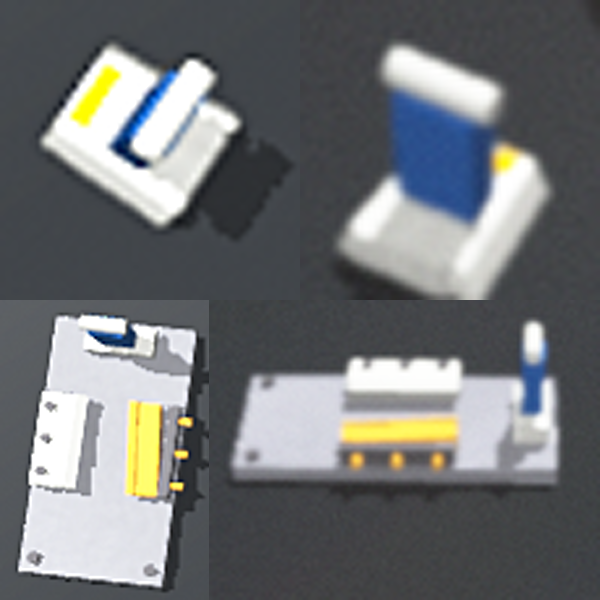

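The crop confirms it: the white foot with blue web has its stripe toward the upper left, which is +x,+y. The bed's way opens downward in the top image, with the white rail on the left and the brass gib on the right. Next I'll measure both.

```bash
cat > meas.py <<'E'
from h import *
def mask(c,lo,hi,roi):
    m=cv2.inRange(cv2.cvtColor(c['pixels'],cv2.COLOR_BGR2HSV),lo,hi); o=np.zeros_like(m);x,y,w,h=roi;o[y:y+h,x:x+w]=m[y:y+h,x:x+w];return o
def cen(m): M=cv2.moments(m,True);return [M['m10']/M['m00'],M['m01']/M['m00']]
def tri(a,pa,b,pb):
    A=[];B=[]
    for c,p in((a,pa),(b,pb)):
        o,d=rays(c,[p]);d=d[0]/np.linalg.norm(d[0]);P=np.eye(3)-np.outer(d,d);A.append(P);B.append(P@o)
    X=np.linalg.lstsq(np.vstack(A),np.hstack(B),rcond=None)[0];return X
E
python3 - <<'E'
from meas import *
T=cam('top');S=cam('side')
# bed plate
m=mask(T,(0,0,110),(180,60,255),(110,145,90,125))
ct=max(cv2.findContours(m,0,2)[0],key=cv2.contourArea)
h=cv2.convexHull(ct); q=cv2.approxPolyN(h,4).reshape(-1,2) if hasattr(cv2,'approxPolyN') else cv2.boxPoints(cv2.minAreaRect(h))
print('bed quad px',q.tolist()); P=plane(T,q,.012); print(P.round(4).tolist())
print('sides',[round(np.linalg.norm(P[i]-P[(i+1)%4]),4) for i in range(4)], 'yaw',[round(np.degrees(np.arctan2(*(P[(i+1)%4]-P[i])[1::-1])),1) for i in range(4)],P.mean(0))
print('crop-read corners', plane(T,np.array([[55,316],[198,328],[163,586],[18,570]])*.383+[115,150-300*.383],.012).round(4).tolist())
# gib / stripe / web
for n,c,roi in(('gibT',T,(150,180,45,55)),('stripeT',T,(340,200,30,25))):
    mm=mask(c,(18,120,120),(35,255,255),roi);p=cen(mm);z=.03 if n=='gibT' else .014
    print(n,p,plane(c,[p],z).round(4),cv2.countNonZero(mm)); r=cv2.boxPoints(cv2.minAreaRect(cv2.findNonZero(mm)));print(plane(c,r,z)[:,:2].round(4).tolist())
# carriage corners from crop
k=lambda L:np.array(L)/6.+[340,194]
print('roller ends', plane(T,k([[195,70],[150,155]]),.068).round(4).tolist())
print('foot under corners (front-left, rear..)', plane(T,k([[42,147],[167,228]]),.0).round(4).tolist())
print('foot top corners', plane(T,k([[112,45],[42,138],[165,218],[240,120]]),.014).round(4).tolist())
s=lambda L:(np.array(L)-[300,0])/6.+[255,262]
rt=k([[172,112]])[0]; rs=s([[442,80]])[0]
print('roller tri', tri(T,rt,S,rs))
for c,roi in((T,(340,194,50,50)),(S,(255,262,50,50))):
    print('blue',cen(mask(c,(100,120,60),(130,255,255),roi)))
E
```

```text
bed quad px [[190, 161], [176, 260], [121, 254], [133, 152]]
[[0.6755, 0.0862, 0.012], [0.4495, 0.1092, 0.012], [0.4611, 0.2327, 0.012], [0.6947, 0.218, 0.012]]
sides [np.float64(0.2271), np.float64(0.124), np.float64(0.2341), np.float64(0.1332)] yaw [np.float64(174.2), np.float64(84.6), np.float64(-3.6), np.float64(-98.3)] [0.57021074 0.16152422 0.012     ]
crop-read corners [[0.6851, 0.2104, 0.012], [0.6762, 0.0843, 0.012], [0.4506, 0.106, 0.012], [0.4624, 0.2308, 0.012]]
gibT [170.8429203539823, 206.8495575221239] [[0.5666 0.1213 0.03  ]] 452
[[0.5289, 0.1403], [0.6071, 0.136], [0.6025, 0.0832], [0.5244, 0.088]]
stripeT [355.38709677419354, 209.58064516129033] [[ 0.5685 -0.2928  0.014 ]] 31
[[0.5607, -0.2836], [0.5805, -0.2968], [0.577, -0.302], [0.5573, -0.2889]]
roller ends [[0.5707, -0.3199, 0.068], [0.5398, -0.3034, 0.068]]
foot under corners (front-left, rear..) [[0.5494, -0.2759, 0.0], [0.5189, -0.3238, 0.0]]
foot top corners [[0.5872, -0.3005, 0.014], [0.5513, -0.2736, 0.014], [0.5216, -0.32, 0.014], [0.5592, -0.349, 0.014]]
roller tri [ 0.55551393 -0.31160331  0.06720816]
blue [363.2857142857143, 212.82857142857142]
blue [277.7268907563025, 287.4495798319328]
```

The measurements agree:
- **Bed:** 226 x 125 mm against 225 x 124 given, yaw −5.4°.
- **Carriage:** roller at (0.5555, −0.3116, 0.067), foot about 55.5 mm long, yaw about 57.5°. The height fits the stated 64–70 mm.

Now I'll grasp it.

```bash
cat >> meas.py <<'E'
from scipy.spatial.transform import Rotation as Rn
def rot(deg):
    s,c=np.sin(np.radians(deg)),np.cos(np.radians(deg))
    return Rn.from_matrix(np.array([[-s,c,0],[c,s,0],[0,0,-1]])).as_rotvec()
# matrix columns: x=(-s,c,0), y=(c,s,0), z=(0,0,-1)
BY=-5.4; B0=np.array([0.4565,0.1684])+.105*np.array([np.cos(np.radians(BY)),np.sin(np.radians(BY))])
def bed(x,y):
    a=np.radians(BY);return B0+[x*np.cos(a)-y*np.sin(a),x*np.sin(a)+y*np.cos(a)]
E
python3 - <<'E'
from meas import *
c=np.array([.5552,-.3112])
for k in(0,180):
    a=bot.inverse_kinematics([*c,.15],rot(57.3+k));b=bot.inverse_kinematics([*bed(-.065,0),.13],rot(BY+k))
    print(k,a,b)
k=min((0,180),key=lambda k:max(abs((bot.inverse_kinematics([*p,.15],rot(y+k)) or [9]*6)[5]) for p,y in((c,57.3),(bed(-.06,0),BY))))
print('using',k,'B0',B0); open('k','w').write(str(k))
bot.set_gripper(.5,15)
bot.goto([*c,.15],rot(57.3+k)); bot.line_to([*c,.020])
bot.set_gripper(0.1,15)
print(bot.current_opening()*92,bot.current_grip_force(),bot.current_contact_force(),bot.current_ft_torque(),bot.current_clock())
for n in('top','side'):
    cc=cam(n); 
    cv2.imwrite(f'pics/{n}1.png',cc['pixels'])
bot.line_to([*c,.13]);print(bot.current_opening()*92,bot.current_contact_force(),bot.current_clock())
E
```

```text
0 [-0.7003987   0.36627331  1.47778505  0.          1.29753429 -1.70047237] [ 8.89403715e-02  1.06335852e-01  1.82856281e+00 -4.44089210e-16
  1.20669399e+00  1.83188151e-01]
180 [-7.00398704e-01  3.66273310e-01  1.47778505e+00 -4.44089210e-16
  1.29753429e+00  1.44112029e+00] [ 8.89403715e-02  1.06335852e-01  1.82856281e+00 -4.44089210e-16
  1.20669399e+00 -2.95840450e+00]Traceback (most recent call last):
  File "<stdin>", line 6, in <module>
  File "<stdin>", line 6, in <lambda>
  File "<stdin>", line 6, in <genexpr>
ValueError: The truth value of an array with more than one element is ambiguous. Use a.any() or a.all()
```

```bash
python3 - <<'E'
from meas import *
c=np.array([.5552,-.3112])
bot.set_gripper(.5,15)
bot.goto([*c,.15],rot(57.3)); bot.line_to([*c,.020])
bot.set_gripper(0.1,15)
print(bot.current_opening()*92,bot.current_grip_force(),bot.current_contact_force(),bot.current_ft_torque(),bot.current_clock())
bot.line_to([*c,.13]);print(bot.current_opening()*92,bot.current_contact_force(),bot.current_clock())
a=cam('top')['pixels'];b=cam('side')['pixels']
f=lambda im,x,y,w,h:cv2.resize(im[y:y+h,x:x+w],(400,400),interpolation=cv2.INTER_CUBIC)
# bed, unobstructed: rail close-ups ; side of the grasp
cv2.imwrite('pics/g1.png',np.hstack([f(a,115,170,90,90),f(b,200,200,150,150)]))
E
```

```text
16.038897425743237 14.9838325381279 [-0.61173701 -0.41669268  1.94491072] [-0.02631706  0.1190531  -0.03897436] 5.9083
15.827543813791324 [-0.32555309  0.94215403 -4.57538574] 6.7917
```

View pics/g1.png

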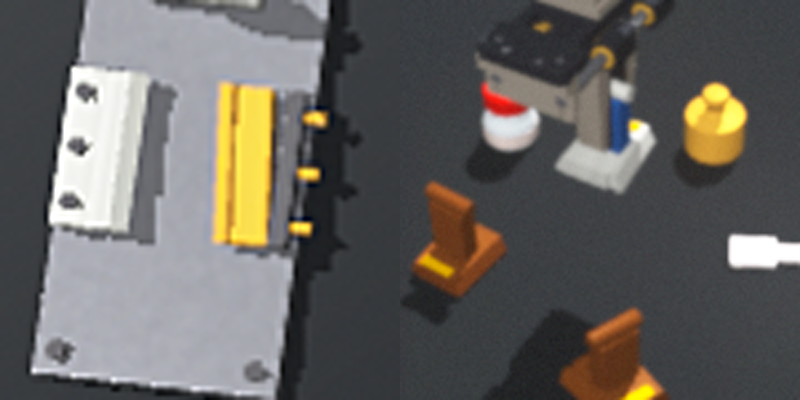

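```bash
python3 - <<'E'
from meas import *
T=cam('top');S=cam('side')
k=lambda L:np.array(L,float)/(400/90)+[115,170]
def inb(P):
    a=np.radians(BY);d=P[:,:2]-B0;return np.c_[d[:,0]*np.cos(a)+d[:,1]*np.sin(a),-d[:,0]*np.sin(a)+d[:,1]*np.cos(a)].round(4).tolist()
for z in(.026,.03):
    print(z,'rail in',inb(plane(T,k([[152,72],[128,236]]),z)),'bevel',inb(plane(T,k([[126,68],[107,230]]),z)),'rail out',inb(plane(T,k([[74,66],[50,222]]),z)),'gib in',inb(plane(T,k([[219,85],[214,243]]),z)))
# side view plate: corners from earlier crop (391/104 scale)
q=(np.array([[250,375],[556,380],[558,472],[232,470]])-[209,300])/3.76+[225,135]
print('side plate',inb(plane(S,q,.012)))
q=(np.array([[345,392],[346,362],[460,392],[460,362]])-[209,300])/3.76+[225,135]
print('side rail lower/upper edge z.03',inb(plane(S,q,.03)))
E
```

```text
0.026 rail in [[0.0505, 0.0191], [-0.0331, 0.0192]] bevel [[0.0511, 0.0324], [-0.0312, 0.0301]] rail out [[0.0493, 0.0587], [-0.0303, 0.0591]] gib in [[0.0476, -0.0155], [-0.0319, -0.024]]
0.03 rail in [[0.05, 0.0179], [-0.0333, 0.018]] bevel [[0.0506, 0.0311], [-0.0315, 0.0289]] rail out [[0.0487, 0.0573], [-0.0306, 0.0577]] gib in [[0.047, -0.0165], [-0.0321, -0.025]]
side plate [[-0.1083, 0.0645], [0.1205, 0.0604], [0.12, -0.0629], [-0.1058, -0.0642]]
side rail lower/upper edge z.03 [[-0.032, 0.0111], [-0.0345, 0.0536], [0.0506, 0.0123], [0.0495, 0.0548]]
```

The bed model holds to about 1 mm: the rail's inner edge reads 17.9 mm against 17.6 expected, and its ends read −32/50 against −30/50. Now I'll set the carriage on the landing.

```bash
python3 - <<'E'
from meas import *
p=bed(-.066,-.0025)
bot.goto([*p,.13],rot(BY)); bot.line_to([*p,.036])
bot.hold(.2);f0=np.array(bot.current_contact_force())
z=.036
while z>.028:
    z-=.0005; bot.line_to([*p,z],max_speed=.02); f=np.array(bot.current_contact_force())
    if f[2]-f0[2]>2: break
print(z,f0,f,bot.current_ee_pos(),bot.current_clock())
bot.set_gripper(.3,8); bot.hold(.1); bot.set_gripper(.1,8)
print(bot.current_opening()*92,bot.current_contact_force())
a=cam('top')['pixels'];b=cam('side')['pixels']
f=lambda im,x,y,w,h:cv2.resize(im[y:y+h,x:x+w],(400,400),interpolation=cv2.INTER_CUBIC)
cv2.imwrite('pics/p1.png',np.hstack([f(a,115,170,90,90),f(b,220,120,80,80)]))
print(bot.current_clock())
E
```

```text
0.031999999999999994 [-0.06548052  0.35562784 -4.77477246] [-0.69476067 -0.64895846 -0.44123298] [0.49540959 0.1622858  0.03236323] 11.7083
15.990074672103388 [ 1.55443698  1.2481753  -0.70200433]
12.6083
```

View pics/p1.png

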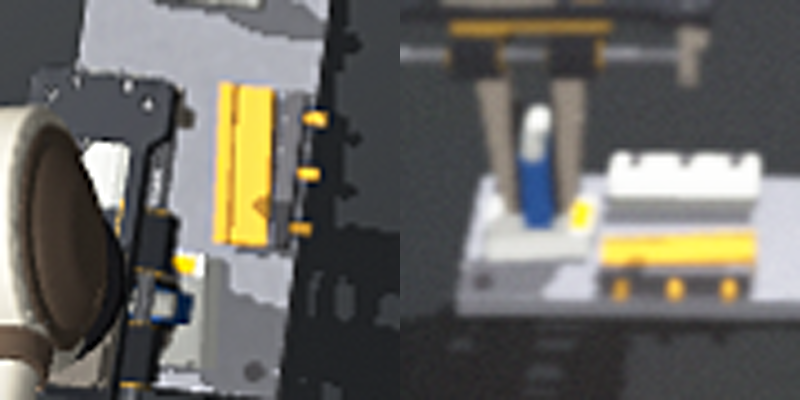

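The carriage is flat on the landing with its stripe facing the way. In the side crop the foot is at (540,235) and the way begins at about x=600. Contact came at z=0.032, as expected. Now I'll slide it in gently, watching the forces.

```bash
cat >> meas.py <<'E'
def fb():
    a=np.radians(BY);f=np.array(bot.current_contact_force());return np.array([f[0]*np.cos(a)+f[1]*np.sin(a),-f[0]*np.sin(a)+f[1]*np.cos(a),f[2]])
def tb():
    a=np.radians(BY);d=np.array(bot.current_ee_pos())[:2]-B0;return np.array([d[0]*np.cos(a)+d[1]*np.sin(a),-d[0]*np.sin(a)+d[1]*np.cos(a)])
E
python3 - <<'E'
from meas import *
x,y=-.066,-.0025
print(fb())
while x<-.026:
    x+=.002; bot.line_to([*bed(x,y),.032],max_speed=.03); f=fb()
    print(round(x,4),round(y,4),f.round(1),(tb()*1e3).round(1))
    if abs(f[0])>7: break
    if abs(f[1])>2.5: y+=np.sign(f[1])*.0005
print(bot.current_clock())
E
```

```text
[1.19296116 0.31693229 0.13320878]
-0.064 -0.0025 [0.2 0.3 0. ] [-63.8  -2.5]
-0.062 -0.0025 [ 0.2 -0.3 -0.3] [-61.7  -2.5]
-0.06 -0.0025 [-0.3 -0.7 -0.2] [-59.7  -2.5]
-0.058 -0.0025 [ 0.8 -0.8 -0.1] [-57.8  -2.5]
-0.056 -0.0025 [ 1.1  0.1 -0. ] [-55.8  -2.5]
-0.054 -0.0025 [ 0.4 -0.8  0.6] [-53.8  -2.5]
-0.052 -0.0025 [ 0.6 -0.  -0.1] [-51.7  -2.5]
-0.05 -0.0025 [ 0.4  0.8 -0.5] [-49.7  -2.5]
-0.048 -0.0025 [ 0.8  0.8 -0.3] [-47.8  -2.5]
-0.046 -0.0025 [-0.1 -0.5  0.1] [-45.8  -2.5]
-0.044 -0.0025 [0.8 1.  0.3] [-43.7  -2.5]
-0.042 -0.0025 [0.6 0.  0.7] [-41.8  -2.5]
-0.04 -0.0025 [-0.3 -0.6  0.5] [-39.7  -2.5]
-0.038 -0.0025 [-0.2  0.2  0.9] [-37.7  -2.5]
-0.036 -0.0025 [ 0.4 -0.2  1.2] [-35.7  -2.5]
-0.034 -0.0025 [-0.2  0.4  0.8] [-33.8  -2.5]
-0.032 -0.0025 [ 0.2 -0.5  1.8] [-31.7  -2.5]
-0.03 -0.0025 [1.  0.3 1.6] [-29.8  -2.5]
-0.028 -0.0025 [ 1.1 -0.7  1.3] [-27.8  -2.5]
-0.026 -0.0025 [-0.   1.6  1.4] [-25.9  -2.3]
17.6083
```

```bash
python3 - <<'E'
from meas import *
x,y=-.026,-.0023
while y<.004:
    y+=.0006; bot.line_to([*bed(x,y),.032],max_speed=.03); f=np.mean([fb() for _ in range(4)],0)
    if f[1]<-2.5: break
print('rail',y,f,tb()*1e3)
y-=.0004; bot.line_to([*bed(x,y),.032],max_speed=.03)
bot.set_gripper(.22,8); print(bot.current_opening()*92,bot.current_clock())
f0=fb(); log=[]
while x<.026:
    f=np.mean([fb() for _ in range(3)],0)-[f0[0],0,0]
    log.append((x,f[0],tb()[0]))
    if f[0]<-11.5 or bot.current_clock()>38: break
    x+= .00015 if f[0]<-6 else .0003 if f[0]<-2.5 else .001 if x<-.010 else .0006
    bot.line_to([*bed(x,y),.032],max_speed=.04)
for l in log[::4]+log[-6:]: print(np.round(np.array(l)*[1e3,1,1e3],2))
print(f,bot.current_clock())
E
```

```text
rail 0.0018999999999999993 [-1.01532778 -5.24040269  3.70816097] [-26.02454444   1.30605788]
19.942875044561593 19.8833
[-26.     0.   -26.29]
[-22.    -0.48 -21.98]
[-18.    -0.69 -17.85]
[-14.    -0.5  -13.89]
[-10.     0.08  -9.87]
[-7.6  -0.51 -7.54]
[-5.2  -0.99 -5.11]
[-2.8  -0.32 -2.72]
[-0.4  -0.29 -0.32]
[ 2.   -0.89  2.08]
[4.4  0.27 4.51]
[ 6.8  -0.37  6.87]
[9.2  0.01 9.25]
[11.6  -3.01 11.26]
[12.5  -6.69 11.29]
[13.1  -8.95 11.33]
[ 13.7  -10.72  11.37]
[ 13.4  -10.13  11.37]
[ 13.55 -10.6   11.37]
[ 13.7  -10.72  11.37]
[ 13.85 -11.26  11.39]
[ 14.   -11.03  11.39]
[ 14.15 -12.81  11.41]
[-12.80729214  -1.03576364   9.17095606] 36.6333
```

It wedged at about bed x = 9.4 mm, which is within the given range. I'll press a little more, then back off, release and check.

```bash
python3 - <<'E'
from meas import *
x=.01415; y=.0015; g=lambda:np.mean([fb() for _ in range(4)],0)
print(g())
for i in range(6):
    f=g()
    if f[0]<-14: break
    x+=.00015; bot.line_to([*bed(x,y),.032],max_speed=.04)
bot.hold(.25); print('push',g(),tb()*1e3)
bot.line_to([*bed(.0094,y),.032],max_speed=.02); print('off',g(),tb()*1e3)
bot.set_gripper(.4); print(g())
bot.line_to([*bed(.0094,y),.16],max_speed=.15)
print(bot.current_clock())
a=np.radians(BY)
T=cam('top');S=cam('side')
f=lambda im,x,y,w,h:cv2.resize(im[y:y+h,x:x+w],(400,400),interpolation=cv2.INTER_CUBIC)
cv2.imwrite('pics/e1.png',np.hstack([f(T['pixels'],115,150,90,90),f(S['pixels'],230,120,80,80)]))
E
```

```text
[-12.85564305  -1.03576364   9.17095606]
push [-14.35854675  -1.53229744  11.59621104] [11.40612015  1.52665824]
off [-0.47735574  0.23018434 -1.49844066] [10.08749316  1.43145602]
[ 0.09949614 -0.7619485   0.30131473]
39.7333
```

View pics/e1.png

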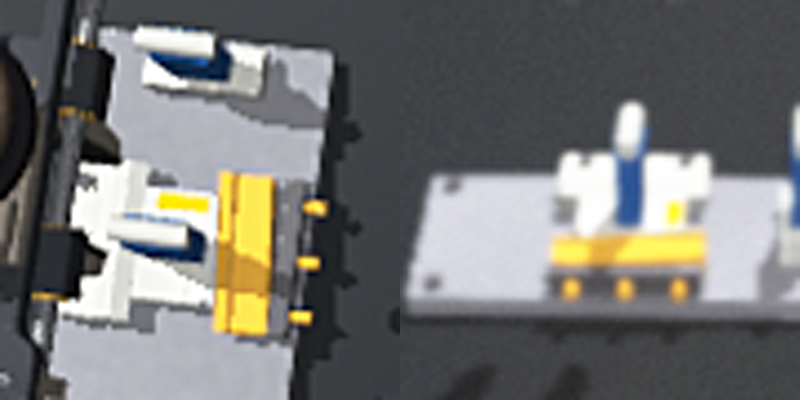

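The picture shows the carriage between rail and gib: web at (155,235) in the top half and (630,180) in the side half. It is upright, stripe forward and clear of the gripper. The contact force was near zero before the lift, so it is released.

```bash
python3 - <<'E'
from workcell import bot
print(bot.job_done())
E
```

```text
the job is handed in; nothing more can be done
None
```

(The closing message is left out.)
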